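Give the oil pump behind its dust flap one full stroke

TASK

Give the one-shot oil pump on the carving bench a stroke: swing the dust flap of the grey pump box down wide open by its wooden bar, push the pump's slanted plunger straight in along its own axis until you feel it bottom on its hidden inner stop, keep it bottomed there for about two seconds without forcing it, then let it spring right back out and swing the flap up until it is fully shut. Leave the tools and workpieces around the box where they lie.

Things in the scene. Friction and masses are not known exactly. Their poses are not given: they have to be found in the camera images.
- box: grey metal pump box fixed on the bench, 155 deep x 190 wide x 183 mm high, walls 6 mm. Origin at bench level under the flap's hinge line (lower front edge); x points from its front into the box, z up. Front wall 50 mm high; above it the opening slopes back at 62 deg from level (68 mm back over 128 mm of height), covered by the flap. Flat roof at 183 mm from x = 68 to 155 mm.
- flap (a joint): angle of the flap, rad: 0 = shut (leaning back 28 deg from upright, over the opening), grows as it swings towards the front and down, 1.45 = end stop (wide open, then leaning outwards 35 deg above level). Stiff hinge (0.7 N m): it stays where it is left.
- flap_hinge (a point): middle of the flap's hinge line, 55 mm above the bench at the box's lower front edge; the line runs along the box's y. Axes as the box's.
- flap_bar (a point): middle of the flap's round wooden grip bar: 16 mm thick, 136 mm free length between two lugs, parallel to the hinge, 190 mm from it, beyond the flap's free edge (50 mm from bar axis to the edge, open gap). It turns with the flap: shut it is 85 mm behind the hinge in plan and 225 mm above the bench; at the end stop 158 mm before the hinge, 160 mm up.
- pump: brass pump barrel fixed inside the box, 48 mm thick; it stands up to 20 mm left or right of the box's middle. Origin at bench level on the line under the flap's hinge, in the middle plane of the pump; axes parallel to the box's.
- plunger: spring plunger: flat black head, 44 mm across, 14 mm thick. Origin: centre of its top; z points out along the stem, 35 deg from upright to the front; push along -z. At rest at (40, 0, 97) mm in the pump's frame. Spring 6 N, plus 2 N per 10 mm. The hidden stop lies 12 to 32 mm in, unknown; it yields 1 mm per 10 N; bottomed = at least 4 N on the stop beyond the spring; 40 N on it damages it.
- gouge_a: bystander: carving gouge with a dark wood handle, 200 mm long, lying in front of the box under the flap's swing; origin under its middle, x along it
- gouge_b: bystander: a second, narrower gouge, 200 mm long, front right of the box
- sanding_block: bystander: cork sanding block 100 x 60 x 36 mm, front right of the box
- glue_bottle: bystander: white bottle with a pointed nozzle, 52 mm thick, 145 mm tall, standing to the left of the box
- rosette: bystander: carved rosette on a square block 120 x 120 x 48 mm, right of the box
- mallet: bystander: wooden mallet 215 mm long, 60 mm high, lying front left of the box

How it is judged:
On the way, in this order (a step that is already met when the one before it is completed fails the run):
1. the flap is swung down wide open (past 1.2 rad) (value of joint flap above 1.2 rad), for 0.2 s.
2. the plunger is kept bottomed on its inner stop (4 N or more on the stop) for a second, flap open (contact force between plunger and box above 4 N and value of joint flap above 1 rad), for 1 s.
3. the plunger has sprung back out, within 3 mm (z of plunger in the frame of pump above 0.0945 m), for 0.1 s.
At the end, for the whole second after the job is handed in: the flap is shut to within 0.06 rad (11 mm at its bar) and at rest, and the plunger is fully out, within 3 mm; the bystanders are within 30 mm of where they lay (value of joint flap below 0.06 rad and velocity of joint flap below 0.05 rad/s and z of plunger in the frame of pump above 0.0945 m); the robot touches nothing.
It fails at once if the plunger is forced against its stop with more than 40 N (contact force between plunger and box above 40 N).
It fails at once if a bystander is moved by more than 30 mm (distance of any of gouge_a, gouge_b, sanding_block, glue_bottle, rosette, mallet from where it was at the start of the episode above 0.03 m).
It also fails if it takes over 72 s, if anything falls off the work surface, if the arm or the gripper's body presses on something with over 40 N, if the wrist force passes 120 N, or if a joint passes its speed limit or range.

ROBOT

A 6-joint arm with a two-finger parallel gripper is mounted at the origin on the work surface. World frame = base frame: x ahead of the robot, y to its left, z up, the work surface at z = 0. Lengths are in m, angles in rad, forces in N, time in s.
With the tool pointing down it reaches from about 0.275 to 1 m from the base axis. Payload 8.4 kg.
Tool frame: the origin (TCP) lies midway between the tips of the shut fingers; the grasp point (between the pads) lies 19 mm behind it; z points along the fingers, y is the line along which they close (so a half turn about z gives the same grasp; the last joint's range is limited). The gripper opens to 85 mm and grips with 20 to 120 N. Pads are 22 mm wide; open, the fingers measure 114 mm over their backs; the gripper's body (76 mm by 85 mm) begins 54 mm behind the grasp point. The pads swing forward as they close: fully open they stand 13 mm farther back than shut.
Start: joints at [1.263, 0.353, 1.633, -0, 1.155, -0.002], TCP at [0.188, 0.596, 0.231] pointing down, gripper open.
Joint ranges: [-2.63, 2.63], [-0.92, 2.1], [0.06, 2.66], [-1.3, 4.44], [0, 2.69], [-3.02, 3.02]. Speed limits (rad/s): [2.22, 2.22, 2.79, 3.14, 3.14, 3.14].

INTERFACE

Orientations are given as a 3x3 rotation matrix whose columns are the frame's x, y, z axes.
In Python, from cell import r gives the robot as it stands.
- The arm moves only by the tool carry_out, never from a script. Its argument "targets" is text: rows parted by semicolons, each of 4 numbers parted by spaces: the shift along the tool's x, y, z in m, then the turn about the tool's z in degrees. In form: x y z twist; .... A call has 1 to 20 rows; each row is the pose to reach, as a shift and turn from the pose commanded when the call began, along the tool's axes at that moment; what a row does not reach only later rows make up. A row lasts 1/10 s, in which the tool goes at most 50 mm and 8.59 degrees, less where a joint would pass 70% of its speed; a pose out of reach is approached as far as the arm can. A call with a gripper value outside its range is refused whole. "gripper" is the opening, from -1 (shut) to 1 (fully open), set as the call begins (left out, the last holds). The fingers move at their own pace and stop on an object; the grip force is fixed at half the most. Time passes only in rows, so rows that repeat a pose let the fingers close. It gives the time, the measured TCP pose, the force, the opening and the grip force at its end, in the units of the state.
- r.get_obs(): the state, without advancing time (a new reading comes with each control period).
- r.capture(name): name is "side" or "top" or "wrist"; returns (picture, depth): 420x560x3 uint8, red, green, blue; 420x560 float32, m along the optical axis (not along the pixel's ray), 0 where there is no reading.
- r.calibration(name): a dict with "vfov" (degrees; the focal length in pixels is half the picture's height over the tangent of half this angle, whatever the lens; pixels are square), "cx", "cy" (the principal point, pixels), "world_to_cam" (4x4, takes a point from world to camera coordinates). Camera axes: x right, y down, z forward; pixel columns grow to the right and rows downward; lengths in m; the calibration is good to about 2 mm. A picture is of the moment at which its call begins: read the wrist's pose just before it. calibration takes no time and is no camera call; for the wrist camera it gives the pose at the moment of the call.
- r.sign_off(): hands the job in; it is judged then, once.
The state is a dict: "time_s": time; "joint_pos": joint angles; "qd": joint speeds; "tau": joint torques, N m; "tool_pos": TCP position; "orientation": TCP orientation; "ft_force": force on the tool from outside, world axes, zero at the start; "torque": the same for the moment, N m; "grip_width": opening from 0.0 (shut) to 1.0 (fully open); "grip_force": force on a finger pad.
Only numpy, scipy, OpenCV 4.12 (cv2) and the standard library are available. Lean on these libraries where they do the work, as an engineer would, in place of code of your own. Each camera call takes 0.05 s, during which the arm holds its last target. There are 200 camera calls.

## Working session

There is one attempt and no reset: what is moved stays moved. The work goes in short steps, Python scripts to look and compute and a tool call to move; the robot and the scene stay as the last step left them, time stands still between calls to the robot, and variables do not carry over. Pictures are saved under pics/ and viewed, at most 10 in all, crops included, and the job is handed in when it is done.

Besides the shell and the picture viewer there is one more tool, called after "Request:" in YAML: its name, and indented under it one key for each argument. carry_out: Moves the arm, as the interface text tells. Its arguments: {"type":"object","properties":{"targets":{"type":"string"},"gripper":{"type":"number"}},"required":["targets"]}

```bash
mkdir -p pics; ls; python3 - <<'E'
from cell import r
import cv2,numpy as np
o=r.get_obs();print(o)
for n in("side","top"):
    p,d=r.capture(n);cv2.imwrite(f"pics/{n}0.png",p[:,:,::-1]);np.save(f"pics/{n}0.npy",d);print(r.calibration(n))
E
```

```text
pics
{'time_s': 0.0, 'joint_pos': array([ 1.26255737e+00,  3.53665958e-01,  1.63411957e+00, -2.29652017e-05,
        1.15522249e+00, -2.39913850e-03]), 'qd': array([0.00167661, 0.00079699, 0.0009157 , 0.00059862, 0.00012441,
       0.00124321]), 'tau': array([-3.82243685e-03, -6.05241537e+01, -3.42068052e+01, -1.21925900e-04,
        9.15923476e-03, -2.35749093e-05]), 'tool_pos': array([0.18804566, 0.5955406 , 0.2305568 ]), 'orientation': array([[-9.53597225e-01,  3.01084978e-01, -4.09373941e-04],
       [ 3.01085256e-01,  9.53596263e-01, -1.35502981e-03],
       [-1.76016620e-05, -1.41540913e-03, -9.99998998e-01]]), 'ft_force': array([-0.5545086 ,  0.14024032, -0.51587865]), 'torque': array([0.02884641, 0.00469333, 0.05148588]), 'grip_force': 0.0, 'grip_width': 1.001740603716265}
{'vfov': 43.71886747020487, 'cx': 284.7543665829152, 'cy': 206.50549500562886, 'world_to_cam': array([[ 0.72797776, -0.68555185, -0.00818748, -0.39513031],
       [-0.3549679 , -0.36666478, -0.85997368,  0.31748975],
       [ 0.58655449,  0.62894801, -0.51027271,  1.14160778],
       [ 0.        ,  0.        ,  0.        ,  1.        ]])}
{'vfov': 44.19249959196602, 'cx': 271.21745940688777, 'cy': 204.6479774741696, 'world_to_cam': array([[-0.02832232, -0.99953401, -0.01138448,  0.02760664],
       [-0.98807496,  0.02971837, -0.15107843,  0.59200436],
       [ 0.15134636,  0.00696983, -0.98845622,  1.14925661],
       [ 0.        ,  0.        ,  0.        ,  1.        ]])}
```

View pics/side0.png

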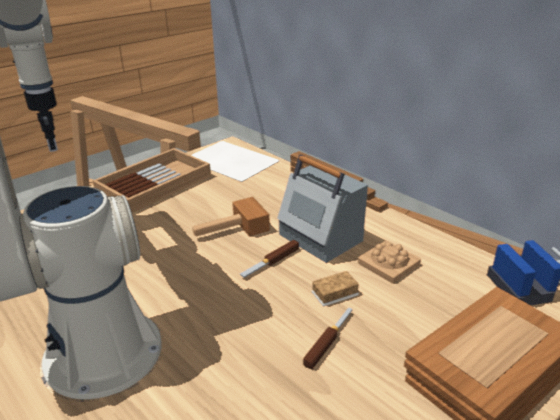

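View pics/top0.png

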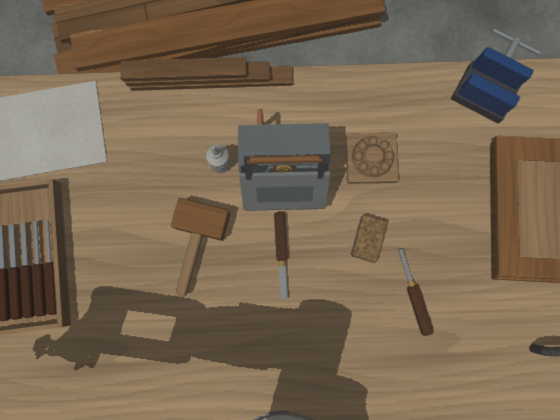

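The side view shows the box facing the robot, with its bar at about (320,165). In the top view the roof is around (284,140), the bar runs (250..320,160) and the flap is around (284,190). gouge_a is at (282,255), right in front of the box. Next I'll fit the box pose from depth.

```bash
cat > h.py <<'E'
import numpy as np,cv2
from cell import r
def cloud(d,c):
    f=d.shape[0]/2/np.tan(np.radians(c["vfov"]/2)); v,u=np.indices(d.shape)
    P=np.stack([(u-c["cx"])/f*d,(v-c["cy"])/f*d,d],-1); T=np.linalg.inv(c["world_to_cam"])
    W=P@T[:3,:3].T+T[:3,3]; W[d<=0]=np.nan; return W
def px(p,c,h=420):
    f=h/2/np.tan(np.radians(c["vfov"]/2)); q=c["world_to_cam"]@np.append(p,1); return c["cx"]+f*q[0]/q[2],c["cy"]+f*q[1]/q[2]
E
python3 - <<'E'
from h import *
for n in("top","side"):
    W=cloud(np.load(f"pics/{n}0.npy"),r.calibration(n)); x,y,z=W[...,0],W[...,1],W[...,2]
    v,u=np.indices(z.shape)
    roi=((u>225)&(u<345)&(v>110)&(v<225)) if n=="top" else ((u>270)&(u<375)&(v>145)&(v<260))
    m=roi&(abs(z-.183)<.006); P=W[m]
    print(n,len(P),np.median(P[:,2]))
    rc=cv2.minAreaRect((P[:,:2]*1000).astype(np.float32));print("roof",rc)
    m=roi&(z>.212)&(z<.245);P=W[m]
    rc=cv2.minAreaRect((P[:,:2]*1000).astype(np.float32));print("bar",len(P),rc,P.mean(0))
    # flap surface plane
    m=roi&(z>.07)&(z<.15);P=W[m];print(len(P))
    if len(P): 
        A=np.c_[P[:,1:],np.ones(len(P))];s=np.linalg.lstsq(A,P[:,0],rcond=None)[0];print("flap x=a*y+b*z+c",s)
W=cloud(np.load("pics/top0.npy"),r.calibration("top"))
for uv in [(280,237),(283,280),(281,215),(217,158),(375,158),(370,238),(200,218)]: print(uv,W[uv[1],uv[0]].round(3))
p=cv2.imread("pics/top0.png")[115:220,225:345];cv2.imwrite("pics/c1.png",cv2.resize(p,None,fx=6,fy=5.7,interpolation=cv2.INTER_CUBIC)[:600])
E
```

```text
top 3582 0.1830252949309934
roof ((683.99560546875, -19.825584411621094), (190.1564483642578, 118.01532745361328), 89.43809509277344)
bar 725 ((650.933837890625, -19.3638916015625), (159.9850311279297, 22.4935302734375), 89.617431640625) [ 0.65182568 -0.01985125  0.23727661]
1813
flap x=a*y+b*z+c [0.18606667 0.39663055 0.56696314]
side 1126 0.18257885723864603
roof ((682.904296875, -20.874839782714844), (197.02317810058594, 121.00749969482422), 89.10552215576172)
bar 375 ((651.669677734375, -22.252052307128906), (167.24229431152344, 29.05518341064453), 87.31400299072266) [ 0.64772365 -0.02893736  0.23267385]
2541
flap x=a*y+b*z+c [-0.31517942  0.30199955  0.57446012]
(280, 237) [ 0.519 -0.008  0.026]
(283, 280) [ 0.42  -0.012  0.014]
(281, 215) [ 0.57  -0.012  0.028]
(217, 158) [0.695 0.129 0.092]
(375, 158) [ 0.694 -0.234  0.05 ]
(370, 238) [ 0.509 -0.214  0.037]
(200, 218) [0.564 0.173 0.06 ]
```

View pics/c1.png

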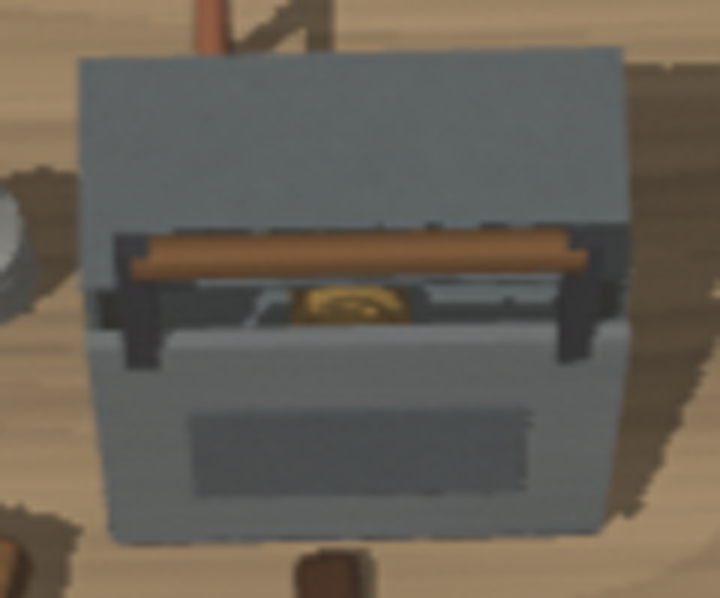

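The close-up shows the roof, the bar, dark lugs, and brass visible between bar and flap edge near (350,305). From depth, the box origin is about (0.588, -0.020) with yaw about -0.5°. The flap starts slightly ajar, around 0.12 rad, with its bar at (0.651, 0.234). The tool can't tilt, so I'll keep it vertical with the finger spread along the box's x axis. One finger goes on each side of the bar to move the flap, and the inner finger pushes the plunger.

Request:
carry_out:
  targets: "-0.03 -0.02 -0.02 4;-0.08 -0.06 -0.05 10;-0.14 -0.1 -0.08 18;-0.621 -0.45 -0.1 73;-0.621 -0.45 -0.1 73;-0.621 -0.45 -0.1 73;-0.621 -0.45 -0.1 73;-0.621 -0.45 -0.1 73;-0.621 -0.45 -0.1 73;-0.621 -0.45 -0.1 73;-0.621 -0.45 -0.1 73;-0.621 -0.45 -0.1 73;-0.621 -0.45 -0.1 73;-0.621 -0.45 -0.1 73;-0.621 -0.45 -0.1 73;-0.621 -0.45 -0.1 73;-0.621 -0.45 -0.1 73;-0.621 -0.45 -0.1 73;-0.621 -0.45 -0.1 73;-0.621 -0.45 -0.1 73"
  gripper: 0

```text
time_s: 2.1
tool_pos: [0.6442, -0.0189, 0.3313]
orientation: [[0.008, 1.0, -0.0], [1.0, -0.008, 0.0], [0.0, -0.0, -1.0]]
ft_force: [-0.4, 0.5, 0.2]
grip_width: 0.5
grip_force: 0.0
```

```bash
python3 - <<'E'
from h import *
o=r.get_obs();print(o["time_s"],o["joint_pos"].round(3),o["tool_pos"],o["orientation"].round(3),o["ft_force"].round(2),o["grip_width"])
c=r.calibration("wrist");p,d=r.capture("wrist");cv2.imwrite("pics/w1.png",p[:,:,::-1]);np.save("pics/w1.npy",d)
T=np.linalg.inv(c["world_to_cam"]);print(T.round(3))
p,d=r.capture("side");p=p[40:320,200:440];cv2.imwrite("pics/s1.png",cv2.resize(p[:,:,::-1],None,fx=2.1,fy=2.1));np.save("pics/s1.npy",d)
E
```

```text
2.1 [-0.032  0.311  1.472  0.     1.36  -0.024] [ 0.64423595 -0.01893582  0.33127503] [[ 0.008  1.    -0.   ]
 [ 1.    -0.008  0.   ]
 [ 0.    -0.    -1.   ]] [-0.44  0.49  0.23] 0.5000439766091515
[[ 1.    -0.007 -0.003  0.647]
 [-0.008 -0.96  -0.28   0.052]
 [-0.001  0.28  -0.96   0.474]
 [ 0.     0.     0.     1.   ]]
```

View pics/s1.png

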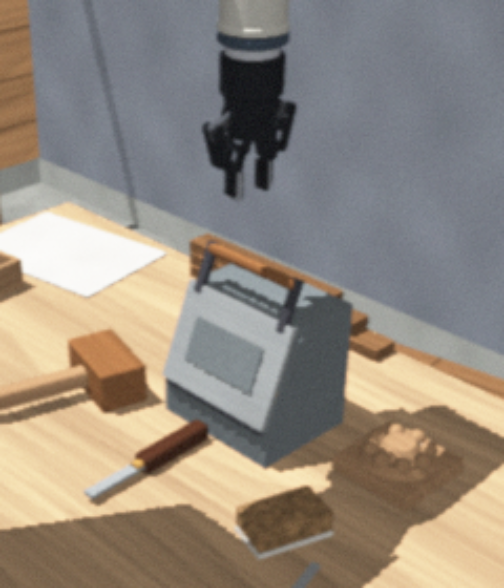

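View pics/w1.png

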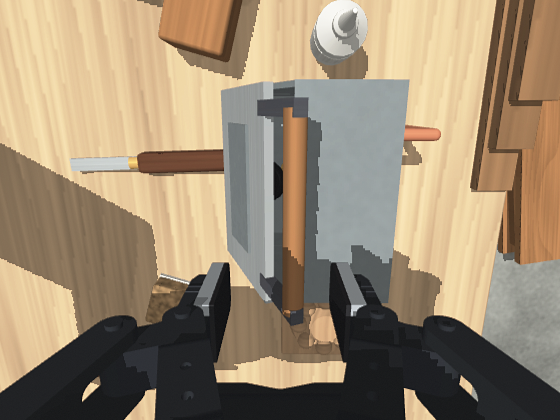

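The side view shows the gripper above the box, fingers spread along x, with wide knuckles above the fingertips. The wrist view shows the bar at (295,115..315) centred between the fingertips, and the black plunger head peeking out at (278,180). Next I'll measure the gripper's outline and the plunger's lateral position.

```bash
python3 - <<'E'
from h import *
o=r.get_obs();R=o["orientation"];t=o["tool_pos"]
c=r.calibration("wrist");d=np.load("pics/w1.npy");W=cloud(d,c);Q=(W-t)@R
for n,dd in(("wrist",d),("side",np.load("pics/s1.npy"))):
    Q=(cloud(dd,r.calibration(n))-t)@R; Q=Q[np.isfinite(Q[...,0])]
    Q=Q[(abs(Q[:,0])<.1)&(abs(Q[:,1])<.11)&(Q[:,2]<.03)&(Q[:,2]>-.22)]
    for a in np.arange(-.2,.03,.01):
        m=(Q[:,2]>=a)&(Q[:,2]<a+.01)
        if m.sum()>3: print(n,f"{a:.2f}",m.sum(),"x",Q[m,0].min().round(3),Q[m,0].max().round(3),"y",Q[m,1].min().round(3),Q[m,1].max().round(3))
for uv in[(278,180),(276,172),(276,190),(279,176)]: print(uv,W[uv[1],uv[0]].round(4))
p=(cloud(d,c)); m=(p[...,2]>.215)&(p[...,2]<.26)&(abs(p[...,1]+.02)<.06); print("bar",np.nanpercentile(p[m],[1,50,99],axis=0).round(4))
m=(abs(p[...,2]-.183)<.004)&(p[...,1]>-.09); P=p[m];print("roof",P[:,0].min(),P[:,0].max(),P[:,1].min(),P[:,1].max(),cv2.minAreaRect((P[:,:2]*1000).astype(np.float32)))
E
```

```text
wrist -0.10 319 x 0.017 0.02 y -0.021 0.024
wrist -0.09 8860 x 0.007 0.019 y -0.058 0.061
wrist -0.08 11753 x -0.001 0.018 y -0.06 0.063
wrist -0.07 6159 x -0.013 0.018 y -0.057 0.061
wrist -0.06 10371 x -0.013 0.014 y -0.054 0.058
wrist -0.05 2137 x -0.01 0.014 y -0.051 0.054
wrist -0.04 1904 x -0.012 0.012 y -0.034 0.036
wrist -0.03 1375 x -0.011 0.012 y -0.034 0.037
wrist -0.02 1099 x -0.011 0.012 y -0.034 0.037
wrist -0.01 455 x -0.011 0.012 y -0.032 0.035
side -0.20 165 x -0.046 0.03 y -0.042 0.026
side -0.19 81 x -0.042 0.015 y -0.043 0.028
side -0.18 156 x -0.041 0.032 y -0.041 0.029
side -0.17 138 x -0.041 0.022 y -0.044 0.022
side -0.16 129 x -0.04 0.021 y -0.041 0.023
side -0.15 132 x -0.04 0.02 y -0.041 0.018
side -0.14 123 x -0.041 0.023 y -0.043 0.019
side -0.13 58 x -0.039 0.012 y -0.041 0.013
side -0.12 90 x -0.015 0.008 y -0.043 0.036
side -0.11 187 x -0.023 0.012 y -0.069 0.062
side -0.10 167 x -0.022 0.013 y -0.071 0.07
side -0.09 153 x -0.021 0.014 y -0.068 0.064
side -0.08 145 x -0.022 0.013 y -0.065 0.062
side -0.07 111 x -0.02 0.012 y -0.06 0.058
side -0.06 123 x -0.016 0.012 y -0.057 0.053
side -0.05 65 x -0.017 0.013 y -0.051 0.048
side -0.04 74 x -0.016 0.01 y -0.037 0.037
side -0.03 63 x -0.014 0.01 y -0.04 0.035
side -0.02 66 x -0.014 0.011 y -0.038 0.035
side -0.01 38 x -0.013 0.012 y -0.034 0.03
(278, 180) [ 0.6442 -0.0174  0.1084]
(276, 172) [ 0.6422 -0.0094  0.1066]
(276, 190) [ 0.642  -0.0284  0.1059]
(279, 176) [ 0.6453 -0.0135  0.107 ]
bar [[ 0.648  -0.0784  0.2342]
 [ 0.6555 -0.014   0.24  ]
 [ 0.6635  0.039   0.2422]]
roof 0.6278296210191812 0.7449314943630744 -0.08997990525971182 0.07422110107157537 ((686.3994140625, -8.064781188964844), (164.30906677246094, 116.05358123779297), 89.6123275756836)
```

Up to about 125 mm above the tips the gripper is only about ±20 mm along tool x. For the plunger, shut fingers turned 90° will therefore fit best. First I'll straddle the bar with the fingers.

Request:
carry_out:
  targets: "0 0.009 0 0;0 0.009 0.04 0;0 0.009 0.08 0;0 0.009 0.11 0;0 0.009 0.123 0;0 0.009 0.123 0"

```text
time_s: 2.8
tool_pos: [0.6532, -0.0199, 0.2066]
orientation: [[0.009, 1.0, -0.003], [1.0, -0.009, 0.0], [0.0, -0.003, -1.0]]
ft_force: [-0.4, 0.4, 0.2]
grip_width: 0.498
grip_force: 0.0
```

Request:
carry_out:
  targets: "0 0 0 0;0 0 0 0;0 0 0 0;0 0 0 0;0 0 0 0"
  gripper: -0.5

```text
time_s: 3.3
tool_pos: [0.6541, -0.0202, 0.2089]
orientation: [[0.009, 1.0, 0.001], [1.0, -0.009, -0.0], [-0.0, 0.001, -1.0]]
ft_force: [-0.3, 0.5, -0.2]
grip_width: 0.248
grip_force: 0.0
```

```bash
python3 - <<'E'
from h import *
o=r.get_obs();print(o["tool_pos"],o["ft_force"].round(2))
b=np.radians(np.linspace(19.7,-54,21))[1:]
print("; ".join(f"0 {589+190*np.sin(x)-2-653:.0f} {-(55+190*np.cos(x)-234):.0f} 0" for x in b))
E
```

```text
[ 0.6540886  -0.0202063   0.20889063] [-0.27  0.52 -0.2 ]
0 -14 -4 0; 0 -25 -7 0; 0 -37 -9 0; 0 -50 -10 0; 0 -62 -11 0; 0 -74 -11 0; 0 -86 -10 0; 0 -98 -8 0; 0 -110 -6 0; 0 -122 -3 0; 0 -134 1 0; 0 -145 6 0; 0 -156 12 0; 0 -166 18 0; 0 -177 24 0; 0 -186 32 0; 0 -195 40 0; 0 -204 49 0; 0 -212 58 0; 0 -220 67 0
```

Request:
carry_out:
  targets: "0 -0.014 -0.004 0;0 -0.025 -0.007 0;0 -0.037 -0.009 0;0 -0.05 -0.01 0;0 -0.062 -0.011 0;0 -0.074 -0.011 0;0 -0.086 -0.01 0;0 -0.098 -0.008 0;0 -0.11 -0.006 0;0 -0.122 -0.003 0;0 -0.134 0.001 0;0 -0.145 0.006 0;0 -0.156 0.012 0;0 -0.166 0.018 0;0 -0.177 0.024 0;0 -0.186 0.032 0;0 -0.195 0.04 0;0 -0.204 0.049 0;0 -0.212 0.058 0;0 -0.22 0.067 0"

```text
time_s: 5.3
tool_pos: [0.4332, -0.0181, 0.1405]
orientation: [[0.009, 1.0, -0.0], [1.0, -0.009, 0.0], [0.0, -0.0, -1.0]]
ft_force: [3.8, -0.7, -2.1]
grip_width: 0.25
grip_force: 2.2
```

```bash
python3 - <<'E'
from h import *
o=r.get_obs();print(o["tool_pos"],o["ft_force"].round(2))
p,d=r.capture("side");p=p[100:320,220:420];cv2.imwrite("pics/s2.png",cv2.resize(p[:,:,::-1],None,fx=2.7,fy=2.7));np.save("pics/s2.npy",d)
E
```

```text
[ 0.43317748 -0.01813772  0.14046034] [ 3.77 -0.71 -2.13]
```

View pics/s2.png

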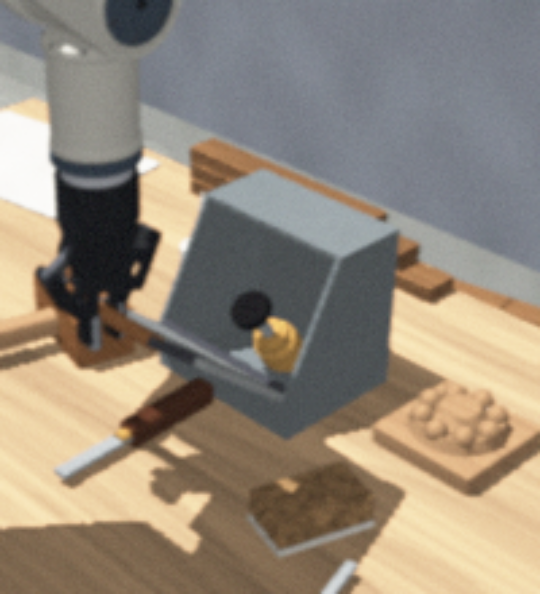

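The flap is wide open at about 1.40 rad. The plunger head is at (250,310) in this crop, above the brass barrel. Next I'll release the bar, lift, turn the tool by -90° and look in.

Request:
carry_out:
  targets: "0 0.002 0 0;0 0.002 0 0;0 0.002 0 0;0 0.002 -0.03 0;0 0.002 -0.07 0;0 0.002 -0.11 0;0 0.002 -0.15 0;0 0.002 -0.16 -8;0 0.04 -0.16 -16;0 0.08 -0.16 -24;0 0.1 -0.16 -32;0 0.12 -0.16 -40;0 0.12 -0.16 -48;0 0.12 -0.16 -56;0 0.12 -0.16 -64;0 0.12 -0.16 -72;0 0.12 -0.16 -80;0 0.12 -0.16 -90;0 0.12 -0.16 -90;0 0.12 -0.16 -90"
  gripper: 0

```text
time_s: 7.35
tool_pos: [0.5538, -0.0192, 0.3013]
orientation: [[-1.0, 0.012, -0.0], [0.012, 1.0, 0.0], [0.0, 0.0, -1.0]]
ft_force: [-0.1, -0.6, -0.3]
grip_width: 0.497
grip_force: 0.0
```

Request:
carry_out:
  targets: "0 0 0 0;0 0 0 0;0 0 0 0;0 0 0 0;0 0 0 0;0 0 0 0"
  gripper: -1

```text
time_s: 7.95
tool_pos: [0.5539, -0.0192, 0.3013]
orientation: [[-1.0, 0.009, -0.0], [0.009, 1.0, -0.0], [0.0, -0.0, -1.0]]
ft_force: [0.3, 0.0, 0.2]
grip_width: -0.003
grip_force: 0.0
```

```bash
python3 - <<'E'
from h import *
o=r.get_obs();print(o["time_s"],o["joint_pos"].round(2),o["tool_pos"],o["orientation"].round(3),o["ft_force"].round(2))
for n in("wrist","top"):
    p,d=r.capture(n);c=r.calibration(n);np.save(f"pics/{n}3.npy",d)
    W=cloud(d,c)
    hsv=cv2.cvtColor(p,cv2.COLOR_RGB2HSV)
    m=(hsv[...,2]<60)&(W[...,2]>.07)&(W[...,2]<.125)&(W[...,0]>.59)&(W[...,0]<.67)&(abs(W[...,1]+.02)<.06)
    P=W[m];print(n,m.sum());
    if m.sum()>20:
        print(np.percentile(P,[1,50,99],axis=0).round(4),P.mean(0).round(4))
        A=np.c_[P[:,:2],np.ones(len(P))];print(np.linalg.lstsq(A,P[:,2],rcond=None)[0])
    if n=="wrist": cv2.imwrite("pics/w3.png",p[:,:,::-1])
E
```

```text
7.95 [-0.04  0.18  1.7  -0.    1.26 -1.6 ] [ 0.55387418 -0.01924464  0.30129412] [[-1.     0.009 -0.   ]
 [ 0.009  1.    -0.   ]
 [ 0.    -0.    -1.   ]] [0.35 0.03 0.22]
wrist 846
[[ 0.6127 -0.0413  0.0855]
 [ 0.6245 -0.0206  0.0943]
 [ 0.6368 -0.0007  0.1017]] [ 0.6243 -0.0209  0.094 ]
[ 0.67891867 -0.00622984 -0.32996442]
top 0
```

View pics/w3.png

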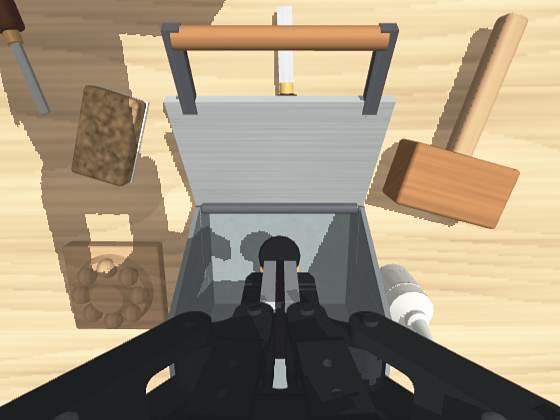

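The head is at y ≈ -0.021, with its centre near (0.629, 0.097), matching the nominal figures. I'll go to a point 20 mm out along the axis, aiming the fingertip's far edge 14 mm below the head's centre.

Request:
carry_out:
  targets: "-0.02 0 0 0;-0.041 -0.001 0.02 0;-0.041 -0.001 0.06 0;-0.041 -0.001 0.1 0;-0.041 -0.001 0.14 0;-0.041 -0.001 0.17 0;-0.041 -0.001 0.185 0;-0.041 -0.001 0.196 0;-0.041 -0.001 0.196 0;-0.041 -0.001 0.196 0"

```text
time_s: 9.05
tool_pos: [0.5958, -0.0206, 0.1064]
orientation: [[-1.0, 0.009, 0.002], [0.009, 1.0, -0.0], [-0.002, -0.0, -1.0]]
ft_force: [-0.9, 0.6, 0.4]
grip_width: 0.002
grip_force: 0.0
```

Request:
carry_out:
  targets: "-0.0029 0 0.0041 0;-0.0057 0 0.0082 0;-0.0086 0 0.0123 0;-0.01 0 0.0143 0;-0.01 0 0.0143 0;-0.01 0 0.0143 0"

```text
time_s: 9.65
tool_pos: [0.6048, -0.0207, 0.0909]
orientation: [[-1.0, 0.009, -0.0], [0.009, 1.0, 0.0], [0.0, 0.0, -1.0]]
ft_force: [0.1, -0.7, 0.1]
grip_width: 0.0
grip_force: 0.0
```

Request:
carry_out:
  targets: "-0.0011 0 0.0016 0;-0.0023 0 0.0033 0;-0.0034 0 0.0049 0;-0.0046 0 0.0066 0;-0.0046 0 0.0066 0;-0.0046 0 0.0066 0"

```text
time_s: 10.25
tool_pos: [0.6094, -0.0207, 0.0846]
orientation: [[-1.0, 0.009, -0.0], [0.009, 1.0, -0.0], [0.0, -0.0, -1.0]]
ft_force: [-2.8, -0.2, 6.2]
grip_width: 0.0
grip_force: 2.9
```

Contact made: about 6.7 N along the axis, which is the spring preload. I'll go on in small steps.

Request:
carry_out:
  targets: "-0.0011 0 0.0016 0;-0.0023 0 0.0033 0;-0.0034 0 0.0049 0;-0.0034 0 0.0049 0;-0.0034 0 0.0049 0"

```text
time_s: 10.75
tool_pos: [0.6128, -0.0208, 0.0798]
orientation: [[-1.0, 0.009, -0.0], [0.009, 1.0, -0.0], [0.0, -0.0, -1.0]]
ft_force: [-3.5, -0.7, 5.8]
grip_width: -0.003
grip_force: 3.5
```

Request:
carry_out:
  targets: "-0.0006 0 0.0008 0;-0.0011 0 0.0016 0;-0.0011 0 0.0016 0;-0.0011 0 0.0016 0"

```text
time_s: 11.15
tool_pos: [0.6139, -0.0208, 0.0783]
orientation: [[-1.0, 0.009, -0.0], [0.009, 1.0, -0.0], [0.0, -0.0, -1.0]]
ft_force: [-3.6, 0.4, 7.0]
grip_width: 0.004
grip_force: 3.7
```

Request:
carry_out:
  targets: "-0.0006 0 0.0008 0;-0.0011 0 0.0016 0;-0.0011 0 0.0016 0;-0.0011 0 0.0016 0"

```text
time_s: 11.55
tool_pos: [0.615, -0.0208, 0.0767]
orientation: [[-1.0, 0.009, -0.0], [0.009, 1.0, -0.0], [0.0, -0.0, -1.0]]
ft_force: [-3.0, 0.7, 7.0]
grip_width: -0.001
grip_force: 3.9
```

Request:
carry_out:
  targets: "-0.0006 0 0.0008 0;-0.0011 0 0.0016 0;-0.0011 0 0.0016 0"

```text
time_s: 11.85
tool_pos: [0.6161, -0.0208, 0.0751]
orientation: [[-1.0, 0.009, -0.0], [0.009, 1.0, -0.0], [0.0, -0.0, -1.0]]
ft_force: [-2.7, -0.6, 6.6]
grip_width: -0.004
grip_force: 4.1
```

Request:
carry_out:
  targets: "-0.0006 0 0.0008 0;-0.0011 0 0.0016 0;-0.0011 0 0.0016 0"

```text
time_s: 12.15
tool_pos: [0.6172, -0.0208, 0.0736]
orientation: [[-1.0, 0.009, -0.0], [0.009, 1.0, 0.0], [0.0, -0.0, -1.0]]
ft_force: [-3.2, 0.3, 8.2]
grip_width: 0.002
grip_force: 4.3
```

Request:
carry_out:
  targets: "-0.0006 0 0.0008 0;-0.0006 0 0.0008 0;-0.0006 0 0.0008 0"

```text
time_s: 12.45
tool_pos: [0.6177, -0.0208, 0.0728]
orientation: [[-1.0, 0.009, -0.0], [0.009, 1.0, -0.0], [0.0, -0.0, -1.0]]
ft_force: [-2.9, 0.3, 7.7]
grip_width: 0.0
grip_force: 4.4
```

Request:
carry_out:
  targets: "-0.0006 0 0.0008 0;-0.0011 0 0.0016 0;-0.0011 0 0.0016 0"

```text
time_s: 12.75
tool_pos: [0.6188, -0.0209, 0.0712]
orientation: [[-1.0, 0.009, -0.0], [0.009, 1.0, -0.0], [0.0, -0.0, -1.0]]
ft_force: [-4.2, 0.3, 8.7]
grip_width: 0.0
grip_force: 4.6
```

Request:
carry_out:
  targets: "-0.0006 0 0.0008 0;-0.0009 0 0.0012 0;-0.0009 0 0.0012 0"

```text
time_s: 13.05
tool_pos: [0.6197, -0.0209, 0.07]
orientation: [[-1.0, 0.009, -0.001], [0.009, 1.0, -0.0], [0.001, -0.0, -1.0]]
ft_force: [-3.9, -0.1, 9.9]
grip_width: -0.002
grip_force: 4.7
```

Request:
carry_out:
  targets: "-0.0006 0 0.0008 0;-0.0009 0 0.0012 0;-0.0009 0 0.0012 0"

```text
time_s: 13.35
tool_pos: [0.6205, -0.0209, 0.0688]
orientation: [[-1.0, 0.009, -0.001], [0.009, 1.0, -0.0], [0.001, -0.0, -1.0]]
ft_force: [-5.3, 0.9, 8.5]
grip_width: 0.0
grip_force: 4.9
```

Request:
carry_out:
  targets: "-0.0006 0 0.0008 0;-0.0009 0 0.0012 0;-0.0009 0 0.0012 0"

```text
time_s: 13.65
tool_pos: [0.6214, -0.0209, 0.0676]
orientation: [[-1.0, 0.009, -0.001], [0.009, 1.0, -0.0], [0.001, -0.0, -1.0]]
ft_force: [-4.3, -0.5, 9.1]
grip_width: 0.004
grip_force: 5.0
```

Request:
carry_out:
  targets: "-0.0006 0 0.0008 0;-0.0009 0 0.0012 0;-0.0009 0 0.0012 0"

```text
time_s: 13.95
tool_pos: [0.6219, -0.0209, 0.0667]
orientation: [[-1.0, 0.009, -0.001], [0.009, 1.0, 0.0], [0.001, 0.0, -1.0]]
ft_force: [-7.2, 0.2, 14.5]
grip_width: 0.001
grip_force: 7.7
```

Request:
carry_out:
  targets: "-0.0006 0 0.0008 0;-0.0009 0 0.0012 0;-0.0009 0 0.0012 0"

```text
time_s: 14.25
tool_pos: [0.6224, -0.0209, 0.066]
orientation: [[-1.0, 0.009, -0.002], [0.009, 1.0, 0.0], [0.002, -0.0, -1.0]]
ft_force: [-11.0, -0.1, 20.5]
grip_width: -0.005
grip_force: 11.3
```

The stop is found: about 23 N in total, so roughly 12 N on the stop. I'll hold there for two seconds.

Request:
carry_out:
  targets: "0 0 0 0;0 0 0 0;0 0 0 0;0 0 0 0;0 0 0 0;0 0 0 0;0 0 0 0;0 0 0 0;0 0 0 0;0 0 0 0;0 0 0 0;0 0 0 0;0 0 0 0;0 0 0 0;0 0 0 0;0 0 0 0;0 0 0 0;0 0 0 0;0 0 0 0;0 0 0 0"

```text
time_s: 16.25
tool_pos: [0.6224, -0.0209, 0.0661]
orientation: [[-1.0, 0.009, -0.002], [0.009, 1.0, -0.0], [0.002, -0.0, -1.0]]
ft_force: [-10.6, 0.1, 20.4]
grip_width: 0.002
grip_force: 11.1
```

Request:
carry_out:
  targets: "0.0057 0 -0.0082 0;0.0115 0 -0.0164 0;0.0172 0 -0.0246 0;0.023 0 -0.033 0;0.0287 0 -0.041 0;0.0287 0 -0.07 0;0.0287 0 -0.11 0;0.0287 0 -0.15 0;0.0287 0 -0.19 0;0.0287 0 -0.22 0;0.0287 0 -0.235 0;0.0287 0 -0.235 0"

```text
time_s: 17.45
tool_pos: [0.5956, -0.0207, 0.3016]
orientation: [[-1.0, 0.009, 0.004], [0.009, 1.0, -0.0], [-0.004, -0.0, -1.0]]
ft_force: [-0.5, -0.8, -0.4]
grip_width: -0.001
grip_force: 0.0
```

Request:
carry_out:
  targets: "0.02 0 0 8;0.06 0 0 16;0.1 0 0 24;0.13 0 0 32;0.15 0 0 40;0.159 0 0 48;0.159 0 0 56;0.159 0 0 64;0.159 0 0 72;0.159 0 0 80;0.159 0 0 88;0.159 0 0 90;0.159 0 0 90;0.159 0 0 90"
  gripper: 0

```text
time_s: 18.85
tool_pos: [0.4351, -0.0191, 0.2983]
orientation: [[0.008, 1.0, -0.002], [1.0, -0.008, 0.0], [0.0, -0.002, -1.0]]
ft_force: [-0.7, 0.5, 0.2]
grip_width: 0.498
grip_force: 0.0
```

```bash
python3 - <<'E'
from h import *
o=r.get_obs();print(o["time_s"],o["tool_pos"],o["orientation"].round(3),o["ft_force"].round(2))
c=r.calibration("top");p,d=r.capture("top");W=cloud(d,c)
print("top head?",[W[v,u].round(3) for u,v in [[int(round(k)) for k in px(np.array([.629,-.021,.097]),c)]]])
c=r.calibration("side");p,d=r.capture("side");W=cloud(d,c);u,v=[int(round(k)) for k in px(np.array([.629,-.021,.097]),c)];print("side head",W[v,u].round(3),p[v,u])
c=r.calibration("wrist");p,d=r.capture("wrist");W=cloud(d,c);m=(W[...,2]>.13)&(W[...,2]<.2)&(W[...,0]<.5)&(W[...,0]>.38)&(abs(W[...,1]+.02)<.05)
P=W[m];print("bar",len(P),np.percentile(P,[2,50,98],axis=0).round(4))
E
```

```text
18.85 [ 0.43509603 -0.01913964  0.29831743] [[ 0.008  1.    -0.002]
 [ 1.    -0.008  0.   ]
 [ 0.    -0.002 -1.   ]] [-0.74  0.47  0.21]
top head? [array([ 0.63 , -0.022,  0.098])]
side head [ 0.627 -0.022  0.099] [37 35 36]
bar 4878 [[ 0.4288 -0.0676  0.1307]
 [ 0.4432 -0.0165  0.1714]
 [ 0.4908  0.0282  0.1774]]
```

The plunger is back out: both cameras read the head's top centre at (0.63, -0.022, 0.098). Next I'll descend over the bar and swing the flap shut.

Request:
carry_out:
  targets: "0 0.002 0.04 0;0 0.002 0.08 0;0 0.002 0.12 0;0 0.002 0.145 0;0 0.002 0.158 0;0 0.002 0.158 0;0 0.002 0.158 0"

```text
time_s: 19.7
tool_pos: [0.438, -0.0192, 0.142]
orientation: [[0.009, 1.0, -0.0], [1.0, -0.009, -0.0], [-0.0, -0.0, -1.0]]
ft_force: [0.3, 0.3, 0.3]
grip_width: 0.501
grip_force: 0.0
```

Request:
carry_out:
  targets: "0 0 0 0;0 0 0 0;0 0 0 0;0 0 0 0;0 0 0 0"
  gripper: -0.5

```text
time_s: 20.2
tool_pos: [0.4376, -0.0192, 0.1419]
orientation: [[0.009, 1.0, -0.0], [1.0, -0.009, -0.0], [-0.0, -0.0, -1.0]]
ft_force: [-3.7, 0.7, 3.6]
grip_width: 0.251
grip_force: 1.9
```

```bash
python3 - <<'E'
from h import *
o=r.get_obs();print(o["tool_pos"],o["ft_force"].round(2))
t=o["tool_pos"]*1000
b=np.radians(np.linspace(-53.8,22,21))[1:]
print("; ".join(f"0 {589+190*np.sin(x)+2.6-t[0]:.0f} {-(55+190*np.cos(x)-27-t[2]):.0f} 0" for x in b))
E
```

```text
[ 0.4375686  -0.01918388  0.1419133 ] [-3.75  0.68  3.6 ]
0 8 -8 0; 0 17 -18 0; 0 26 -26 0; 0 35 -34 0; 0 45 -42 0; 0 56 -49 0; 0 67 -55 0; 0 78 -60 0; 0 90 -65 0; 0 102 -69 0; 0 114 -72 0; 0 127 -74 0; 0 139 -75 0; 0 152 -76 0; 0 164 -76 0; 0 177 -75 0; 0 189 -73 0; 0 201 -70 0; 0 213 -67 0; 0 225 -62 0
```

Request:
carry_out:
  targets: "0 0.008 -0.008 0;0 0.017 -0.018 0;0 0.026 -0.026 0;0 0.035 -0.034 0;0 0.045 -0.042 0;0 0.056 -0.049 0;0 0.067 -0.055 0;0 0.078 -0.06 0;0 0.09 -0.065 0;0 0.102 -0.069 0;0 0.114 -0.072 0;0 0.127 -0.074 0;0 0.139 -0.075 0;0 0.152 -0.076 0;0 0.164 -0.076 0;0 0.177 -0.075 0;0 0.189 -0.073 0;0 0.201 -0.07 0;0 0.213 -0.067 0;0 0.225 -0.062 0"

```text
time_s: 22.2
tool_pos: [0.6639, -0.0212, 0.2033]
orientation: [[0.009, 1.0, 0.0], [1.0, -0.009, -0.0], [-0.0, 0.0, -1.0]]
ft_force: [-2.7, -0.5, 2.6]
grip_width: 0.25
grip_force: 1.3
```

Request:
carry_out:
  targets: "0 0.004 0.002 0;0 0.008 0.004 0;0 0.011 0.005 0;0 0.011 0.005 0"

```text
time_s: 22.6
tool_pos: [0.6738, -0.0213, 0.1983]
orientation: [[0.009, 1.0, -0.0], [1.0, -0.009, 0.0], [0.0, -0.0, -1.0]]
ft_force: [-1.8, -0.1, -1.6]
grip_width: 0.252
grip_force: 0.5
```

Request:
carry_out:
  targets: "0 0.001 0.0005 0;0 0.002 0.001 0;0 0.002 0.001 0"

```text
time_s: 22.9
tool_pos: [0.6747, -0.0214, 0.1978]
orientation: [[0.009, 1.0, -0.002], [1.0, -0.009, 0.0], [0.0, -0.002, -1.0]]
ft_force: [-7.2, -0.2, 2.3]
grip_width: 0.252
grip_force: 3.2
```

Request:
carry_out:
  targets: "0 0.001 0 0;0 0.0015 0 0;0 0.0015 0 0"

```text
time_s: 23.2
tool_pos: [0.6747, -0.0213, 0.1977]
orientation: [[0.009, 1.0, -0.005], [1.0, -0.009, 0.0], [0.0, -0.005, -1.0]]
ft_force: [-12.8, -0.2, 5.1]
grip_width: 0.248
grip_force: 6.3
```

The force rises with no further motion, so the flap is against its shut stop. I'll relax, open the fingers and lift away.

Request:
carry_out:
  targets: "0 -0.002 0 0;0 -0.003 0 0;0 -0.003 0 0;0 -0.003 0 0;0 -0.003 0 0;0 -0.003 -0.03 0;0 -0.003 -0.07 0;0 -0.003 -0.11 0;0 -0.003 -0.15 0;0 -0.003 -0.15 0;0 -0.003 -0.15 0"
  gripper: 0

```text
time_s: 24.3
tool_pos: [0.6747, -0.0213, 0.3487]
orientation: [[0.009, 1.0, 0.002], [1.0, -0.009, -0.0], [-0.0, 0.002, -1.0]]
ft_force: [-0.4, -0.2, -0.9]
grip_width: 0.497
grip_force: 0.0
```

```bash
python3 - <<'E'
from h import *
o=r.get_obs();print(o["time_s"],o["tool_pos"],o["ft_force"].round(2))
p,d=r.capture("wrist");W=cloud(d,r.calibration("wrist"));m=(W[...,2]>.2)&(W[...,2]<.26)&(abs(W[...,1]+.02)<.06)&(W[...,0]>.6)&(W[...,0]<.72)
P=W[m];print("bar",len(P),np.percentile(P,[2,50,98],axis=0).round(4))
p,d=r.capture("top");cv2.imwrite("pics/t9.png",p[:,:,::-1])
E
```

```text
24.3 [ 0.67471932 -0.02132816  0.34871238] [-0.43 -0.24 -0.89]
bar 3241 [[ 0.6647 -0.0771  0.2252]
 [ 0.6724 -0.014   0.2304]
 [ 0.6798  0.0379  0.2324]]
```

View pics/t9.png

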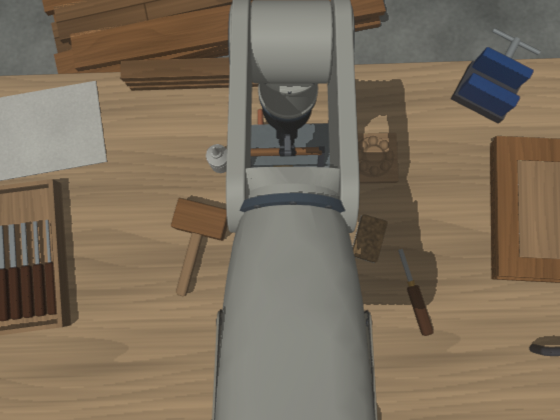

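The bar's centre is at about (0.672, 0.2245), which is the shut position. The bystanders in view are where they were: bottle (217,155), mallet (200,220), block (370,238) and gouge_b (415,300). Nothing is touching, so I'll hand it in.

```bash
python3 -c "
from cell import r
print(r.sign_off())"
```

```text
the job is handed in; nothing more can be done
None
```

I gave the pump its stroke and handed the job in at about 24 s of the 72 s: flap opened to about 1.40 rad, plunger held about 2 s with roughly 12 N on its stop, sprung fully back out, flap shut, and no bystander touched; the hand-in returned no verdict.

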